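Draw the last side rail of a knock-down tray tight with its cam lock

ROBOT

A 7-joint arm with a two-finger parallel gripper is mounted at the origin on the work surface. World frame = base frame: x ahead of the robot, y to its left, z up, the work surface at z = 0. Lengths are in m, angles in rad, forces in N, time in s.
With the tool pointing down it reaches from about 0.425 to 1.025 m from the base axis. Payload 3.6 kg.
Tool frame: the origin (TCP) lies at the very end of the fingers, on their centre line; the grasp point (between the pads) lies 19 mm behind it; z points along the fingers, y is the line along which they close (so a half turn about z gives the same grasp; the last joint's range is limited). The gripper opens to 85 mm and grips with 20 to 120 N. Pads are 22 mm wide; open, the fingers measure 114 mm over their backs; the gripper's body (76 mm by 85 mm) begins 54 mm behind the grasp point. The pads swing forward as they close: fully open they stand 13 mm farther back than shut.
Start: joints at [-1.349, 0.591, 0.048, 1.609, -0.033, 0.943, -0.034], TCP at [0.225, 0.689, 0.231] pointing down, gripper open.
Joint ranges: [-2.69, 2.69], [-0.47, 2.24], [-1.27, 1.36], [0.19, 2.51], [-1.53, 4.68], [0.08, 2.07], [-3.09, 3.09]. Speed limits (rad/s): [2.57, 2.57, 3.14, 3.14, 3.14, 3.14, 3.14].

INTERFACE

Orientations are given as a rotation vector (axis times angle).
In Python, from station import state, grab_frame, camera_params, sign_off, cut_out gives the robot as it stands.
- The arm moves only by the tool carry_out, never from a script. Its argument "moves" is a list of rows, each a list of 4 numbers: the shift along the tool's x, y, z each as a share of 15 cm, from -1 to 1, then the turn about the tool's z as a share of 90 degrees, from -1 to 1. In form: [[x, y, z, twist], ...]. A call has 1 to 12 rows; each row is the pose to reach, as a shift and turn from the pose commanded when the call began, along the tool's axes at that moment; what a row does not reach only later rows make up. A row lasts 1/10 s, in which the tool goes at most 50 mm and 8.59 degrees, less where a joint would pass 70% of its speed; a pose out of reach is approached as far as the arm can. A call with a number of a shift or a turn outside -1 to 1 is refused whole. A call with a gripper value outside its range is refused whole. "gripper" is the opening, from -1 (shut) to 1 (fully open), set as the call begins (left out, the last holds). The fingers move at their own pace and stop on an object; "grip_force" is the grip in N (left out, the last holds). Time passes only in rows, so rows that repeat a pose let the fingers close. It gives the time, the measured TCP pose, the force, the opening and the grip force at its end, in the units of the state.
- state(): the state, without advancing time (a new reading comes with each control period).
- grab_frame(name): name is "scene" or "top" or "wrist"; returns the picture (400x640x3 uint8, blue, green, red); there is no depth.
- camera_params(name): a dict with "fx", "fy", "cx", "cy" (pixels), "dist" ([k1, k2, p1, p2, k3] as OpenCV has them; the pictures are not rectified), "position" and "rotation" of the camera in the world. Camera axes: x right, y up, looking along -z (the intrinsics and any distortion apply to the point x, -y, -z); pixel columns grow to the right and rows downward; lengths in m; the calibration is good to about 2 mm. A picture is of the moment at which its call begins: read the wrist's pose just before it. camera_params takes no time and is no camera call; for the wrist camera it gives the pose at the moment of the call.
- sign_off(): hands the job in; it is judged then, once.
Trained networks look in the newest picture that a camera, given by its name, has taken for a name from the list of things; names that differ only in an ending like _2 or _b are one class to them, and where a whole thing is asked for, a point or a joint stands for the part that bears it (a point fixed in the world has none). Each returns a list of dicts, best first, with "p" (0 to 1); they miss things now and then, are a little off and sometimes report something else, mostly with a low value. They report only what shows in the picture. A call takes as long as a camera call.
- cut_out(query, camera): "region" (400x640 bool, what is visible of it) and "rect" ([centre column, centre row, width, height] in pixels, round what is visible of it).
The state is a dict: "clock": time; "joints": joint angles; "joint_vel": joint speeds; "joint_torque": joint torques, N m; "tcp_pos": TCP position; "tool_rot": TCP orientation; "ft_force": force on the tool from outside, world axes, zero at the start; "torque": the same for the moment, N m; "grip_width": opening from 0.0 (shut) to 1.0 (fully open); "finger_force": force on a finger pad.
Only numpy, scipy, OpenCV 4.12 (cv2) and the standard library are available. Lean on these libraries where they do the work, as an engineer would, in place of code of your own. Each camera call takes 0.05 s, during which the arm holds its last target. There are 200 camera calls.

TASK

Fit the loose side rail to the open edge of the stone-sorting tray: push it gently home so that its headed stud goes into the open cam lock and its two dowels into their holes. Then turn the cam's lever clockwise until the cam has drawn the rail snug and keeps it clamped, stopping by feel as soon as it is firm, because overtightening pulls the stud out of the wood. Let go, and leave the other things on the bench alone.

Things in the scene. Friction and masses are not known exactly. Their poses are not given: they have to be found in the camera images.
- base: Tray base board, plywood, flat on the bench, fixed: 300 mm deep, 240 wide, 28 thick. Origin on the bench under the middle of its open edge; x points level out of that edge, to where the rail comes from, y along the edge, z up. Two curved dark hold-downs, 75 mm high, grip its sides at x = -155, y = +-100 to +-162 mm; a 70 mm high rail is already fitted on the opposite edge.
- edge_mid (a point): Middle of the open edge, 14 mm above the bench, axes as the base. A dark edge band is glued on by hand, so the face that the rail lands on is at x = 0 give or take 1.2 mm: different each time and not measured. Here opens the stud bore, 17 mm wide, 20 high; at y = +-80 mm the dowel holes, 11 mm wide, 20 high, 25 deep, all centred at this height.
- rail_mid (a point): Centre of the loose rail, 35 mm above its underside: light wooden board standing on its long edge, 22 mm thick (x), 240 long (y), 70 high (z), about 0.36 kg. Its -x face carries the stud and two 8 mm round-ended dowels (16 mm long, at y = +-80 mm, 14 mm above the underside). Fitted, its axes are parallel to the base's and this point is at base x = 11 (+-1.2), y = 0 (+-1.5), z = 35 mm.
- rail: The same rail with its stud as one body; origin at the middle of its underside, same axes.
- rail_face (a point): Middle of the rail's -x face, 14 mm above its underside, where the stud comes out.
- stud_head (a point): Centre of the stud's round head, 14 mm across on a 7 mm neck, 56 mm out from the rail's -x face (the tip is 65 mm out), 14 mm above the underside.
- cam_axis (a point): Centre of the cam's fixed round flange, 49 mm across, 30 mm above the bench, on the vertical turning axis, at base x = -64 mm (bored by hand, +-0.5), y = 0; axes as the base. The cam is snug from 25 N of pull on the stud and must not pass 90 N: aim at about 55 N, which comes some 0.4 rad after the first bite. It turns hard and stays where it is left.
- lever_post (a point): Middle of the upright round steel post at the end of the cam's flat lever: 13 mm across, 26 mm high, from 37 to 63 mm above the bench (this point is at 50), 42 mm from the axis. Seen from above the lever stands 1.4 rad clockwise of base x at cam 0. Driving the post round drags 2.5 N while free and 1.5 N more per 10 N of pull; at rest in between the drag eases, yet is 0.7 N up on free per 10 N.
- cam (a joint): Turn of the cam, rad, clockwise from above; range -0.6 to 3.05. 0 = mouth (dark pointer on the cam) straight at the open edge. Starts open, -0.45 to 0; the stud head goes in at up to 0.1. The slot meets the head at 0.7 to 1.2, then draws it in 2.8 mm per rad; it catches a rail up to 3 mm off. It first bites hard somewhere from 1.2 to 2.3 (edge band); the pull then grows slowly at first, later 200 N per rad.
- far_cam (a point): Flange centre of the opposite rail's like cam, already tight and fixed, at base x = -236 mm, 30 mm above the bench; its lever points about at the first cam. Not to be turned.
- tub: Clear plastic tub full of stone pieces, 110 x 80 x 55 mm, loose; origin under its centre. A bystander.
- glue_jar: White glue jar, 64 mm across, 85 mm high, loose; origin under its centre. A bystander.
- mug: White mug, 76 mm across, 90 mm high, loose; origin under its centre. A bystander.

How it is judged:
On the way:
1. with the cam still open, the rail stands within 4.5 mm of the tray's nominal edge, its stud head inside the cam's mouth (x of rail_face in the frame of base below 0.0045 m and horizontal distance between stud_head and cam_axis below 0.015 m and value of joint cam below 0.6 rad), for 0.2 s.
At the end, for the whole second after the job is handed in: The rail stands upright (within 0.03 rad) and square (within 0.02 rad) against the tray's edge (within 2.5 mm of nominal), at rest, the cam turned past 0.9 rad and pulling its stud's head with more than 25 N by itself (contact force between rail and cam above 25 N and x of rail_face in the frame of base below 0.0025 m and angle between the x axis of rail and the x axis of base, either way round below 0.02 rad and horizontal distance between stud_head and cam_axis below 0.015 m and angle between rail's own z axis and vertical below 0.03 rad and value of joint cam above 0.9 rad and linear speed of rail below 0.01 m/s); the robot touches nothing.
It fails at once if the cam overtightened or the stud rammed into it: more than 90 N between stud and cam (contact force between rail and cam above 90 N).
It fails at once if the rail rammed against the tray's edge: more than 50 N while the cam is still open (value of joint cam below 0.6 rad and (contact force between rail and edge_band above 50 N or contact force between rail and base above 50 N)).
It fails at once if a bystander pushed more than 15 mm (distance of any of tub, glue_jar, mug from where it was at the start of the episode above 0.015 m).
It also fails if it takes over 64 s, if anything falls off the work surface, if the arm or the gripper's body presses on something with over 40 N, if the wrist force passes 120 N, or if a joint passes its speed limit or range.

## Working session

There is one attempt and no reset: what is moved stays moved. The work goes in short steps, Python scripts to look and compute and a tool call to move; the robot and the scene stay as the last step left them, time stands still between calls to the robot, and variables do not carry over. Pictures are saved under pics/ and viewed, at most 10 in all, crops included, and the job is handed in when it is done.

Besides the shell and the picture viewer there is one more tool, called as a command line: name --pt "numbers of a row" for each row, then --argument value for the rest. carry_out: Moves the arm, as the interface text tells. Its arguments: {"type":"object","properties":{"moves":{"type":"array","items":{"type":"array","items":{"type":"number"}}},"gripper":{"type":"number"},"grip_force":{"type":"number"}},"required":["moves"]}

```bash
mkdir -p pics; ls; python3 - <<'E'
from station import *
import cv2
for n in ("top","scene"):
    f=grab_frame(n); cv2.imwrite(f"pics/{n}0.png",f)
    p=camera_params(n); print(n,{k:(v if not hasattr(v,'tolist') else v.tolist()) for k,v in p.items()})
s=state(); print(s)
E
```

```text
pics
top {'fx': 424.8488956344856, 'fy': 424.8488956344856, 'cx': 328.35169278231695, 'cy': 202.21180578244244, 'dist': [0.0016926116645883825, 0.0, 0.0, 0.0, 0.0], 'position': [0.3832376267189497, -0.021832041079232853, 1.0609616106906063], 'rotation': [0.13822557213013287, -0.13111580911583579, -1.5549921192034515]}
scene {'fx': 393.86320329694775, 'fy': 393.86320329694775, 'cx': 323.2542075682664, 'cy': 200.63980562148413, 'dist': [-0.04972794215491414, 0.0, 0.0, 0.0, 0.0], 'position': [1.1805619328513537, 0.1590375687012416, 0.9746543857119514], 'rotation': [0.42222851503945336, 0.5447706789241518, 1.7555282473660847]}
{'clock': 0.1, 'joints': array([-1.34847888,  0.59198846,  0.04830822,  1.60970734, -0.03330893,
        0.94268423, -0.03367959]), 'joint_vel': array([ 0.00042324, -0.00214789, -0.00099999, -0.00419872,  0.00065017,
        0.00075897,  0.00102847]), 'joint_torque': array([ 4.58825860e-03, -5.50000584e+01,  1.55348539e+00, -1.98822123e+01,
        9.74705064e-03,  3.85792766e-03, -2.98543569e-06]), 'tcp_pos': array([0.2249398 , 0.6884381 , 0.23027841]), 'tool_rot': array([-4.93850480e-01, -3.10232227e+00,  3.09669691e-03]), 'ft_force': array([ 0.32999179,  0.37065816, -0.56972634]), 'torque': array([ 0.00206683, -0.02119708,  0.05220066]), 'finger_force': 0.0, 'grip_width': 1.0035569558380182}
```

View pics/top0.png

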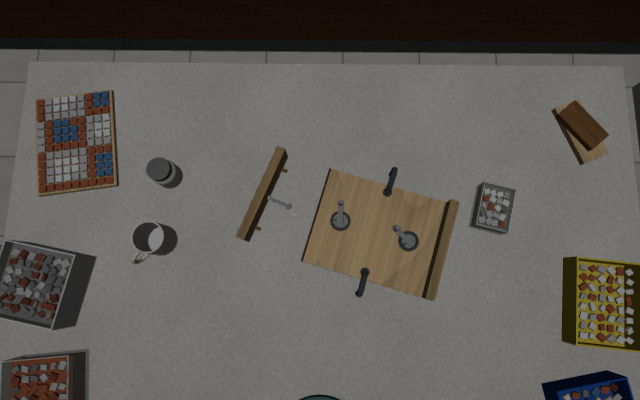

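View pics/scene0.png

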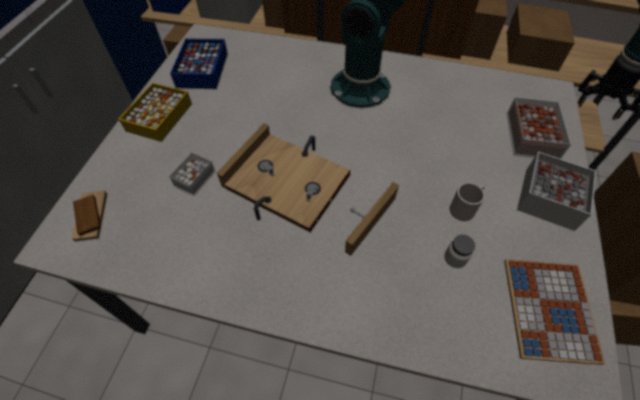

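```bash
cat > h.py <<'E'
import numpy as np, cv2
from station import *
from scipy.spatial.transform import Rotation as R
def ray(cam,px,p=None):
    p=p or camera_params(cam); K=np.array([[p['fx'],0,p['cx']],[0,p['fy'],p['cy']],[0,0,1]])
    u=cv2.undistortPoints(np.array(px,float).reshape(-1,1,2),K,np.array(p['dist'])).reshape(-1,2)
    d=np.c_[u[:,0],-u[:,1],-np.ones(len(u))]
    return np.array(p['position']),R.from_rotvec(p['rotation']).apply(d)
def at(cam,px,z,p=None):
    o,d=ray(cam,px,p); return o+d*((z-o[2])/d[:,2])[:,None]
def proj(cam,X,p=None):
    p=p or camera_params(cam); K=np.array([[p['fx'],0,p['cx']],[0,p['fy'],p['cy']],[0,0,1]])
    c=R.from_rotvec(p['rotation']).inv().apply(np.atleast_2d(X)-p['position'])*[1,-1,-1]
    return cv2.projectPoints(c.reshape(-1,1,3),np.zeros(3),np.zeros(3),K,np.array(p['dist']))[0].reshape(-1,2)
E
python3 - <<'E'
from h import *
f=grab_frame("top")
np.set_printoptions(precision=4,suppress=True)
for q,z in (("base",.028),("rail",.07),("cam_axis",.03),("lever_post",.063),("far_cam",.03),("glue_jar",.04),("mug",.04),("tub",.03)):
    for r in cut_out(q,"top")[:2]:
        m=r['region'].astype('uint8'); c=max(cv2.findContours(m,0,2)[0],key=cv2.contourArea)
        b=cv2.minAreaRect(c); box=cv2.boxPoints(b)
        print(q,round(r['p'],2),np.round(r['rect'],1),'ctr',at("top",[r['rect'][:2]],z)[0,:2])
        if q in("base","rail"): print(box.round(1).tolist(),at("top",box,z)[:,:2].tolist())
g=f[130:310,220:470]; cv2.imwrite("pics/crop.png",cv2.convertScaleAbs(cv2.resize(g,None,fx=3.2,fy=3.2,interpolation=cv2.INTER_CUBIC),alpha=1.7))
E
```

```text
base 0.7 [381.1 235.  152.5 135.6] ctr [ 0.4829 -0.1454]
[[297.0, 282.0], [329.79998779296875, 150.6999969482422], [463.8999938964844, 184.1999969482422], [431.1000061035156, 315.5]] [[0.36801331122475717, 0.05656598200535359], [0.6942136087385047, -0.018198040159869505], [0.6115168970399011, -0.3521239833923713], [0.294194931913414, -0.26140668653521765]]
base 0.29 [264.4 193.6  56.8  97.3] ctr [0.5823 0.1426]
[[234.60000610351562, 235.89999389648438], [276.8999938964844, 144.6999969482422], [311.8999938964844, 161.0], [269.6000061035156, 252.10000610351562]] [[0.4765606318049831, 0.21125313145450303], [0.7084278465413809, 0.11563947600144982], [0.6670429264168057, 0.026460359710846253], [0.43823905340942865, 0.12465618255815879]]
rail 0.82 [263.4 194.8  51.3  96.2] ctr [0.5713 0.1382]
[[234.60000610351562, 236.10000610351562], [276.79998779296875, 145.10000610351562], [312.1000061035156, 161.5], [269.8999938964844, 252.5]] [[0.47226160090806324, 0.2017810326132835], [0.6942200068023208, 0.11043730388497584], [0.654207837719075, 0.02403525124497239], [0.43520555073924655, 0.11787809934569472]]
cam_axis 0.83 [341.  213.5  21.3  32.2] ctr [ 0.5343 -0.0474]
lever_post 0.52 [339.5 212.2  12.4  31.1] ctr [ 0.5326 -0.043 ]
lever_post 0.22 [263.8 193.7  52.5  94.5] ctr [0.5753 0.1385]
glue_jar 0.72 [165.9 175.3  38.7  25. ] ctr [0.6232 0.3857]
mug 0.82 [155.8 241.7  46.6  39. ] ctr [0.4593 0.3974]
tub 0.72 [492.8 208.1  49.2  56.1] ctr [ 0.552  -0.4196]
tub 0.41 [264.4 194.   56.1  97.2] ctr [0.5809 0.1423]
```

View pics/crop.png

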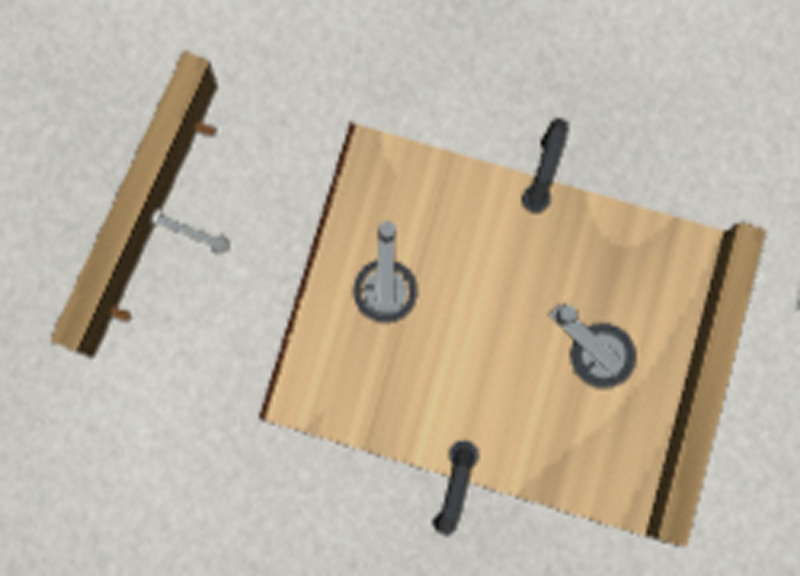

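The crop shows the tray's open edge corners at crop (351,123) and (263,420), the cam flanges at (386,292) and (603,355), and the lever post at (387,231). The rail lies to the left with its stud head at (222,243).

```bash
python3 - <<'E'
from h import *
from scipy.optimize import least_squares
np.set_printoptions(precision=4,suppress=True)
P=camera_params("top")
C=lambda a:(np.array(a,float)+.5)/3.2-.5+[220,130]
def fit(L,W,x0,name):
    L=np.array(L,float);W=C(W)
    def X(q):
        c,s=np.cos(q[2]),np.sin(q[2]);return np.c_[q[0]+c*L[:,0]-s*L[:,1],q[1]+s*L[:,0]+c*L[:,1],L[:,2]]
    r=least_squares(lambda q:(proj("top",X(q),P)-W).ravel(),x0)
    print(name,r.x,'yaw deg',np.degrees(r.x[2]));print((proj("top",X(r.x),P)-W).round(2).tolist());return r.x
# base: y left-handed check: x out of edge (world +y-ish), z up -> base y = world -x-ish
b=fit([[0,-.12,.028],[0,.12,.028],[-.064,0,.03],[-.236,0,.03]],[[351,123],[263,420],[386,292],[603,355]],[.54,.03,1.8],"base")
r=fit([[-.063,0,.014],[-.011-.016,-.08,.014],[-.027,.08,.014],[.011,-.12,.07],[-.011,-.12,.07],[.011,.12,.07]],[[222,243],[214,130],[128,318],[186,52],[209,65],[53,340]],[.57,.14,2],"rail(center)")
Bi=lambda w:R.from_euler('z',-b[2]).apply([w[0]-b[0],w[1]-b[1],0])
print("rail in base",Bi(r),"dyaw",r[2]-b[2])
post=at("top",[C([387,231])],.063,P)[0];pb=Bi(post);print("post",post,pb, "ang cw",-np.arctan2(pb[1],pb[0]+.064), np.hypot(pb[1],pb[0]+.064))
s=state();M=R.from_rotvec(s['tool_rot']).as_matrix();print(s['tcp_pos'],M)
E
```

```text
base [0.5335 0.0153 1.298 ] yaw deg 74.36984307440807
[[-0.2, 0.01], [-0.64, 0.06], [0.21, -0.09], [0.63, -0.01]]
rail(center) [0.5788 0.1443 1.1831] yaw deg 67.78910772987061
[[-1.53, 0.06], [0.73, 1.22], [1.48, 0.43], [-0.47, -0.71], [0.64, -1.38], [-0.8, 0.39]]
rail in base [ 0.1364 -0.0089  0.    ] dyaw -0.11485549896454206
post [ 0.5576 -0.0454  0.063 ] [-0.052  -0.0395  0.    ] ang cw 1.2769424657378345 0.04131502769920051
[0.2252 0.6891 0.2313] [[-0.9506  0.3105  0.    ]
 [ 0.3105  0.9506 -0.    ]
 [-0.     -0.     -1.    ]]
```

carry_out --pt "-0.84 -0.68 0 0" --pt "-0.84 -0.68 0 0" --pt "-0.84 -0.68 0 0" --pt "-0.84 -0.68 0 0"

```text
clock: 0.95
tcp_pos: [0.3188, 0.5462, 0.2314]
tool_rot: [0.507, 3.097, -0.007]
ft_force: [-0.1, -0.5, 0.6]
grip_width: 0.997
finger_force: 0.0
```

carry_out --pt "-0.84 -0.68 0 0" --pt "-0.84 -0.68 0 0" --pt "-0.84 -0.68 0 0" --pt "-0.84 -0.68 0 0"

```text
clock: 1.35
tcp_pos: [0.4056, 0.4106, 0.2316]
tool_rot: [0.508, 3.098, -0.005]
ft_force: [0.3, -0.9, -0.3]
grip_width: 1.004
finger_force: 0.0
```

carry_out --pt "-0.84 -0.68 0 0" --pt "-0.84 -0.68 0 0" --pt "-0.84 -0.68 0 0" --pt "-0.84 -0.68 0 0"

```text
clock: 1.75
tcp_pos: [0.4932, 0.275, 0.2318]
tool_rot: [0.507, 3.097, -0.003]
ft_force: [0.7, 0.0, 0.2]
grip_width: 1.005
finger_force: 0.0
```

carry_out --pt "-0.84 -0.68 0 0" --pt "-0.84 -0.68 0 0.046" --pt "-0.84 -0.68 0 0.046" --pt "-0.84 -0.68 0 0.046" --pt "-0.84 -0.68 0 0.046" --pt "-0.84 -0.68 0 0.046"

```text
clock: 2.35
tcp_pos: [0.5768, 0.1473, 0.2312]
tool_rot: [-0.602, -3.082, -0.002]
ft_force: [-0.7, -0.0, -0.2]
grip_width: 1.002
finger_force: 0.0
```

```bash
python3 - <<'E'
from h import *
np.set_printoptions(precision=4,suppress=True)
s=state();p=camera_params("wrist");f=grab_frame("wrist")
np.save("w1.npy",np.r_[p['position'],p['rotation']]);print(p,s['tcp_pos'],s['clock'],s['tool_rot'])
cv2.imwrite("pics/w1.png",cv2.convertScaleAbs(f,alpha=1.7))
E
```

```text
{'fx': 356.7359526785157, 'fy': 356.7359526785157, 'cx': 319.97049598013547, 'cy': 200.20250750637376, 'dist': array([-0.048,  0.   ,  0.   ,  0.   ,  0.   ]), 'position': array([0.4997, 0.1789, 0.3739]), 'rotation': array([-0.2887, -0.1977,  1.1741])} [0.5768 0.1473 0.2312] 2.35 [-0.6018 -3.0822 -0.0023]
```

View pics/w1.png

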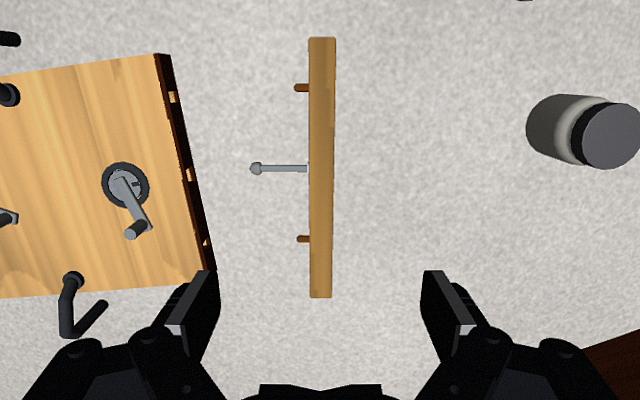

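```bash
python3 - <<'E'
import cv2
f=cv2.imread("pics/w1.png")
a=cv2.resize(f[40:170,90:345],None,fx=3,fy=3,interpolation=cv2.INTER_CUBIC)
b=cv2.resize(f[205:305,120:345],None,fx=2.0,fy=2.0,interpolation=cv2.INTER_CUBIC)
import numpy as np
o=np.zeros((600,765,3),'uint8');o[:390]=a;o[395:595,:450]=b;cv2.imwrite("pics/w1c.png",o)
E
```

```text
(no output)
```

View pics/w1c.png

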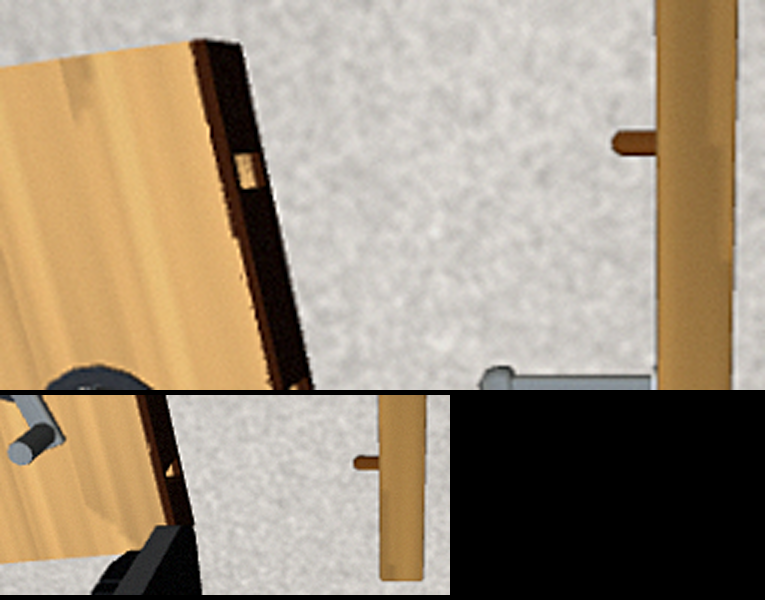

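The stud, both dowels and the edge band are clear here. Next I fit the base and rail poses from this one picture.

```bash
cat >> h.py <<'E'
from scipy.optimize import least_squares
np.set_printoptions(precision=4,suppress=True)
def fit(cam,P,L,W,x0,name):
    L=np.array(L,float);W=np.array(W,float)
    def X(q):
        c,s=np.cos(q[2]),np.sin(q[2]);return np.c_[q[0]+c*L[:,0]-s*L[:,1],q[1]+s*L[:,0]+c*L[:,1],L[:,2]]
    r=least_squares(lambda q:(proj(cam,X(q),P)-W).ravel(),x0,loss='soft_l1',f_scale=1.)
    print(name,r.x,(proj(cam,X(r.x),P)-W).round(1).tolist());return r.x
def rel(b,w): return R.from_euler('z',-b[2]).apply([w[0]-b[0],w[1]-b[1],0])
E
python3 - <<'E'
from h import *
P=dict(camera_params("wrist")); w=np.load("w1.npy");P['position'],P['rotation']=w[:3],w[3:]
A=lambda x,y:[(x+.5)/3-.5+90,(y+.5)/3-.5+40]
b=fit("wrist",P,[[0,.12,.028],[0,.12,0],[0,.08,.014],[0,0,.014],[-.064,0,.03]],[A(209,41),A(241,44),A(248.5,171),[190,174.5],[125,184]],[.5335,.0153,1.298],"base")
r=fit("wrist",P,[[-.067,0,.014],[-.027,.08,.014],[-.027,-.08,.014],[-.011,.12,.07],[.011,.12,.07],[-.011,-.12,.07],[.011,-.12,.07]],
 [[256,168],A(612,143),[296.75,238.75],[309.5,37.5],[335.7,37.5],[309.8,297],[331.7,297]],[.5788,.1443,1.183],"rail")
np.save("br.npy",np.array([b,r]))
print("rail rel",rel(b,r),r[2]-b[2])
post=at("wrist",[[129.7,233.7]],.063,P)[0];pb=rel(b,post);print("post",post,pb,-np.arctan2(pb[1],pb[0]+.064),np.hypot(pb[1],pb[0]+.064))
s=state();M=R.from_rotvec(s['tool_rot']).as_matrix();print(M, M.T@(np.r_[r[:2],.04]-s['tcp_pos'])/.15, np.degrees(np.arctan2(M[1,1],M[0,1])-r[2]))
E
```

```text
base [0.5374 0.0181 1.2817] [[-0.9, -1.0], [0.5, -0.1], [1.1, -0.2], [0.3, 0.6], [-1.0, 1.2]]
rail [0.5824 0.1477 1.181 ] [[0.5, 0.1], [0.0, 0.3], [-0.4, -0.2], [-1.1, -0.9], [0.8, -0.7], [-0.1, 1.9], [0.1, 1.9]]
rail rel [ 0.1371 -0.0062  0.    ] -0.10073583006494724
post [ 0.5613 -0.0433  0.063 ] [-0.052  -0.0404  0.    ] 1.2819390220107671 0.04213252252745767
[[-0.9272  0.3747 -0.0012]
 [ 0.3747  0.9272  0.0017]
 [ 0.0017  0.0011 -1.    ]] [-0.0401  0.0122  1.2739] 0.3311546953345062
```

carry_out --pt "-0.04 0.012 0.33 0.004" --pt "-0.04 0.012 0.66 0.004" --pt "-0.04 0.012 0.95 0.004" --pt "-0.04 0.012 0.95 0.004"

```text
clock: 2.8
tcp_pos: [0.5777, 0.1463, 0.0834]
tool_rot: [-0.606, -3.07, 0.007]
ft_force: [-1.2, -0.0, -0.3]
grip_width: 0.998
finger_force: 0.0
```

carry_out --pt "0 0 0.2 0" --pt "0 0 0.35 0" --pt "0 0 0.35 0"

```text
clock: 3.1
tcp_pos: [0.5823, 0.1461, 0.0359]
tool_rot: [-0.611, -3.079, 0.0]
ft_force: [-1.2, -0.6, -0.1]
grip_width: 1.002
finger_force: 0.0
```

carry_out --gripper -1 --grip_force 40 --pt "0 0 0 0" --pt "0 0 0 0" --pt "0 0 0 0" --pt "0 0 0 0" --pt "0 0 0 0" --pt "0 0 0 0" --pt "0 0 0 0" --pt "0 0 0 0"

```text
clock: 3.9
tcp_pos: [0.5844, 0.1445, 0.0374]
tool_rot: [0.614, 3.08, 0.001]
ft_force: [-0.9, -0.1, 6.2]
grip_width: 0.252
finger_force: 40.8
```

carry_out --pt "0 0 -0.015 0" --pt "0.01 -0.09 -0.015 -0.02" --pt "0.02 -0.18 -0.015 -0.045" --pt "0.02 -0.267 -0.015 -0.064" --pt "0.02 -0.267 -0.015 -0.064" --pt "0.02 -0.267 -0.015 -0.064" --pt "0.02 -0.267 -0.015 -0.064"

```text
clock: 4.6
tcp_pos: [0.566, 0.1095, 0.0384]
tool_rot: [0.459, 3.107, 0.001]
ft_force: [-0.4, -0.4, -4.1]
grip_width: 0.251
finger_force: 39.7
```

```bash
python3 - <<'E'
from h import *
s=state();p=camera_params("wrist");f=grab_frame("wrist")
np.save("w2.npy",np.r_[p['position'],p['rotation']]);print(s['tcp_pos'],s['clock'],s['tool_rot'],s['ft_force'])
g=cv2.convertScaleAbs(f,alpha=1.7);cv2.imwrite("pics/w2.png",g)
cv2.imwrite("pics/w2c.png",cv2.resize(g[:300,80:480],None,fx=2,fy=2,interpolation=cv2.INTER_CUBIC))
E
```

```text
[0.566  0.1095 0.0384] 4.6 [0.4591 3.1075 0.0012] [-0.3731 -0.4117 -4.1167]
```

View pics/w2c.png

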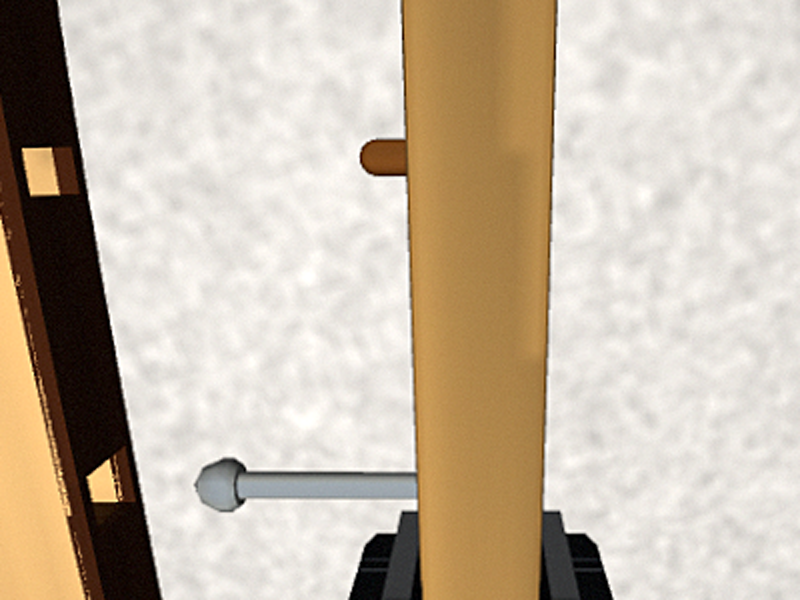

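The hole at +80 is at crop (50,171) and the stud bore at about (113,475). The dowel tip is at (360,157) and the stud tip at (195,486). I'll work out the relative pose from these.

```bash
cat > m.py <<'E'
from h import *
def line(cam,P,q,x,z,pxs):
    # column residual of body line (x,z) at image rows
    Y=np.linspace(-.12,.12,25);c,s=np.cos(q[2]),np.sin(q[2])
    uv=proj(cam,np.c_[q[0]+c*x-s*Y,q[1]+s*x+c*Y,0*Y+z],P);o=np.argsort(uv[:,1])
    return [np.interp(v,uv[o,1],uv[o,0])-u for u,v in pxs]
def fit2(cam,P,L,W,lines,x0,name):
    L=np.array(L,float);W=np.array(W,float)
    def f(q):
        c,s=np.cos(q[2]),np.sin(q[2]);X=np.c_[q[0]+c*L[:,0]-s*L[:,1],q[1]+s*L[:,0]+c*L[:,1],L[:,2]]
        return np.r_[(proj(cam,X,P)-W).ravel(),np.concatenate([line(cam,P,q,*l) for l in lines])]
    r=least_squares(f,x0,loss='soft_l1');print(name,r.x,f(r.x).round(1));return r.x
E
python3 - <<'E'
from m import *
P=dict(camera_params("wrist")); w=np.load("w2.npy");P['position'],P['rotation']=w[:3],w[3:]
C=lambda x,y:[(x+.5)/2-.5+80,(y+.5)/2-.5]
b=fit2("wrist",P,[[0,.0855,.024],[0,.0855,.004],[0,.0745,.024],[0,.0745,.004],[0,.0085,.004],[0,-.0085,.004],[0,-.0085,.024]],
 [C(22,148),C(72,147),C(30,196),C(78,194),C(125,447),C(133,502),C(92,503)],[(0,0,[C(60,5),C(110,300),C(159,595)])],[.5374,.0181,1.2817],"base")
for dz in(.0,.0015):
  r=fit2("wrist",P,[[-.027,.08,.014+dz],[-.076,0,.014+dz]],[C(360,157),C(195,486)],[(-.011,.07+dz,[C(403,10),C(412,300),C(420,550)]),(.011,.07+dz,[C(556,10),C(549,300)])],[.566,.11,1.28],"rail")
  print("rel",rel(b,r),r[2]-b[2])
E
```

```text
base [0.5371 0.0178 1.2827] [-0.1 -1.2 -0.1 -0.4  0.7  1.4  0.8 -0.1 -1.  -0.8  0.2 -0.1  3.  17.4
 -0.3 -2.2 -0.4]
rail [0.5631 0.1118 1.2875] [-0.7  0.5 -2.1 -0.4 -1.2 -0.2  1.   0.7  1.2]
rel [0.0976 0.0018 0.    ] 0.004768977737706459
rail [0.5629 0.1119 1.2865] [-1.  -0.1 -3.3  0.3 -1.3 -0.4  0.6  1.7  2. ]
rel [0.0976 0.002  0.    ] 0.003764684614410596
```

carry_out --pt "-0.014 0 0 0" --pt "-0.014 -0.04 0 0" --pt "-0.014 -0.08 0 0" --pt "-0.014 -0.12 0 0" --pt "-0.014 -0.12 0 0" --pt "-0.014 -0.12 0 0"

```text
clock: 5.25
tcp_pos: [0.5624, 0.0901, 0.0386]
tool_rot: [0.461, 3.107, -0.0]
ft_force: [-0.4, -0.2, -3.6]
grip_width: 0.246
finger_force: 39.7
```

```bash
python3 - <<'E'
from h import *
s=state();p=camera_params("wrist");f=grab_frame("wrist")
np.save("w3.npy",np.r_[p['position'],p['rotation']]);print(s['tcp_pos'],s['clock'],s['tool_rot'],s['ft_force'])
g=cv2.convertScaleAbs(f,alpha=1.7)
cv2.imwrite("pics/w3c.png",cv2.resize(g[40:290,100:340],None,fx=2.4,fy=2.4,interpolation=cv2.INTER_CUBIC))
E
```

```text
[0.5624 0.0901 0.0386] 5.25 [ 0.4612  3.1075 -0.0001] [-0.3552 -0.1913 -3.5582]
```

View pics/w3c.png

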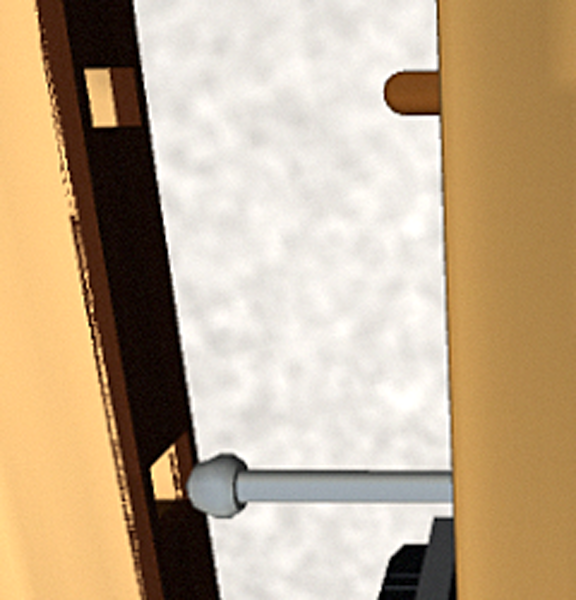

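```bash
python3 - <<'E'
from m import *
P=dict(camera_params("wrist")); w=np.load("w3.npy");P['position'],P['rotation']=w[:3],w[3:]
C=lambda x,y:[(x+.5)/2.4-.5+100,(y+.5)/2.4-.5+40]
b=fit2("wrist",P,[[0,.0855,.024],[0,.0855,.004],[0,.0745,.024],[0,.0745,.004]],
 [C(83,68),C(134,68),C(93,128),C(141,127)],[(0,0,[C(135,5),C(168,220),C(187,400),C(216,595)])],[.5374,.0181,1.2817],"base")
r=fit2("wrist",P,[[-.027,.08,.0155],[-.076,0,.0155]],[C(384,92.5),C(188,486)],[(-.011,.0715,[C(439,10),C(446,300),C(454,550)])],[.56,.09,1.28],"rail")
print("rel",rel(b,r),r[2]-b[2])
Rb=lambda L:np.c_[b[0]+np.cos(b[2])*L[:,0]-np.sin(b[2])*L[:,1],b[1]+np.sin(b[2])*L[:,0]+np.cos(b[2])*L[:,1],L[:,2]]
bore=np.array([[0,.0085,.004],[0,-.0085,.004],[0,.0085,.024],[0,-.0085,.024],[0.022,0,.0155],[.084,.08,.0155]])
print(((proj("wrist",Rb(bore),P)-[100,40]+.5)*2.4-.5).round(0).tolist(), "last 2 = where aligned stud tip and dowel tip should be")
E
```

```text
base [0.5373 0.0176 1.2828] [ 0.6 -0.9 -0.1  0.2  0.4  1.1  0.1 -0.4 -0.3 -2.4  0.1  0.1]
rail [0.5593 0.0921 1.2782] [-0.3  0.  -4.5  0.1 -0.2  0.6  0.7]
rel [0.0777 0.     0.    ] -0.004541664567904169
[[184.0, 431.0], [195.0, 499.0], [147.0, 468.0], [160.0, 542.0], [271.0, 488.0], [562.0, 92.0]] last 2 = where aligned stud tip and dowel tip should be
```

carry_out --pt "-0.002 -0.04 0 0" --pt "-0.002 -0.08 0 0" --pt "-0.002 -0.12 0 0" --pt "-0.003 -0.16 0 0" --pt "-0.003 -0.2 0 0" --pt "-0.003 -0.2 0 0"

```text
clock: 5.9
tcp_pos: [0.5536, 0.06, 0.0385]
tool_rot: [-0.463, -3.107, 0.002]
ft_force: [0.6, -0.8, -3.8]
grip_width: 0.25
finger_force: 39.7
```

carry_out --pt "0 -0.03 0 0" --pt "0 -0.06 0 0" --pt "0 -0.09 0 0" --pt "0 -0.09 0 0"

```text
clock: 6.3
tcp_pos: [0.5498, 0.0477, 0.0385]
tool_rot: [-0.462, -3.107, 0.001]
ft_force: [-0.5, 0.3, -4.4]
grip_width: 0.253
finger_force: 39.7
```

carry_out --pt "0 -0.02 0 0" --pt "0 -0.04 0 0" --pt "0 -0.06 0 0" --pt "0 -0.06 0 0"

```text
clock: 6.7
tcp_pos: [0.5474, 0.0394, 0.0386]
tool_rot: [-0.461, -3.107, 0.001]
ft_force: [0.2, 0.2, -4.0]
grip_width: 0.251
finger_force: 39.7
```

carry_out --pt "0 -0.02 0 0" --pt "0 -0.04 0 0" --pt "0 -0.05 0 0" --pt "0 -0.05 0 0"

```text
clock: 7.1
tcp_pos: [0.5453, 0.0325, 0.0386]
tool_rot: [-0.461, -3.108, 0.0]
ft_force: [0.3, -0.0, -3.9]
grip_width: 0.252
finger_force: 39.7
```

carry_out --pt "0 -0.01 0 0" --pt "0 -0.02 0 0" --pt "0 -0.03 0 0" --pt "0 -0.03 0 0"

```text
clock: 7.5
tcp_pos: [0.544, 0.0283, 0.0385]
tool_rot: [-0.46, -3.108, 0.0]
ft_force: [-0.3, 0.7, -3.3]
grip_width: 0.256
finger_force: 39.7
```

carry_out --pt "0 -0.007 0 0" --pt "0 -0.007 0 0"

```text
clock: 7.7
tcp_pos: [0.544, 0.0278, 0.0386]
tool_rot: [0.459, 3.108, 0.0]
ft_force: [0.4, 0.1, -3.3]
grip_width: 0.25
finger_force: 39.7
```

carry_out --pt "0 -0.005 0 0" --pt "0 -0.005 0 0"

```text
clock: 7.9
tcp_pos: [0.5439, 0.0276, 0.0386]
tool_rot: [0.458, 3.108, 0.001]
ft_force: [0.6, 0.4, -3.6]
grip_width: 0.25
finger_force: 39.7
```

carry_out --pt "0 -0.006 0 0" --pt "0 -0.006 0 0" --pt "0 -0.006 0 0"

```text
clock: 8.2
tcp_pos: [0.5437, 0.0271, 0.0386]
tool_rot: [0.457, 3.108, 0.002]
ft_force: [0.5, 3.5, -4.1]
grip_width: 0.25
finger_force: 39.9
```

carry_out --pt "0 -0.006 0 0" --pt "0 -0.006 0 0" --pt "0 -0.006 0 0"

```text
clock: 8.5
tcp_pos: [0.5436, 0.0268, 0.0386]
tool_rot: [0.455, 3.108, 0.002]
ft_force: [0.4, 4.8, -5.1]
grip_width: 0.252
finger_force: 40.3
```

carry_out --pt "0 0 0.006 -0.002" --pt "0 0 0.012 -0.002" --pt "0 0 0.012 -0.002"

```text
clock: 8.8
tcp_pos: [0.5438, 0.0266, 0.0375]
tool_rot: [0.451, 3.108, 0.002]
ft_force: [0.0, 5.4, 1.3]
grip_width: 0.253
finger_force: 40.6
```

carry_out --pt "0 -0.006 0 0" --pt "0 -0.006 0 0" --pt "0 -0.006 0 0"

```text
clock: 9.1
tcp_pos: [0.5438, 0.0266, 0.0375]
tool_rot: [0.45, 3.108, 0.004]
ft_force: [0.1, 5.9, 1.2]
grip_width: 0.247
finger_force: 40.7
```

carry_out --pt "0 -0.006 0 0" --pt "0 -0.006 0 0" --pt "0 -0.006 0 0"

```text
clock: 9.4
tcp_pos: [0.5438, 0.0266, 0.0375]
tool_rot: [0.45, 3.107, 0.005]
ft_force: [0.4, 7.3, -0.6]
grip_width: 0.255
finger_force: 40.6
```

carry_out --gripper 0.1 --pt "0 0.01 0 0" --pt "0 0.02 0 0" --pt "0 0.02 0 0" --pt "0 0.02 0 0"

```text
clock: 9.8
tcp_pos: [0.5434, 0.0252, 0.0368]
tool_rot: [0.458, 3.108, -0.002]
ft_force: [-1.2, 0.3, 0.1]
grip_width: 0.549
finger_force: 0.0
```

carry_out --pt "0 0 -0.2 0" --pt "0 0 -0.5 0" --pt "0 0 -0.85 0" --pt "0 0 -0.95 0" --pt "0 0 -0.95 0"

```text
clock: 10.3
tcp_pos: [0.5457, 0.0258, 0.1826]
tool_rot: [0.456, 3.101, 0.002]
ft_force: [0.6, 0.4, -0.7]
grip_width: 0.552
finger_force: 0.0
```

```bash
python3 - <<'E'
from h import *
s=state();p=camera_params("wrist");f=grab_frame("wrist")
np.save("w4.npy",np.r_[p['position'],p['rotation']]);print(s['tcp_pos'],s['clock'],s['tool_rot'],s['ft_force'])
cv2.imwrite("pics/w4.png",cv2.convertScaleAbs(f,alpha=1.7))
E
```

```text
[0.5457 0.0258 0.1826] 10.3 [0.4562 3.1013 0.0023] [ 0.5689  0.355  -0.6635]
```

View pics/w4.png

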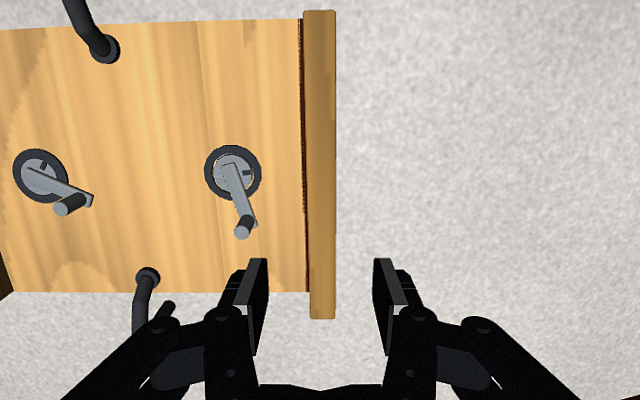

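carry_out --pt "-0.11 -0.2 0 0" --pt "-0.231 -0.413 0 0" --pt "-0.231 -0.413 0.3 0" --pt "-0.231 -0.413 0.6 0" --pt "-0.231 -0.413 0.8 0" --pt "-0.231 -0.413 0.93 0" --pt "-0.231 -0.413 0.93 0" --pt "-0.231 -0.413 0.93 0"

```text
clock: 11.15
tcp_pos: [0.5578, -0.0431, 0.0387]
tool_rot: [-0.455, -3.106, 0.001]
ft_force: [0.7, -0.7, -0.1]
grip_width: 0.553
finger_force: 0.0
```

```bash
python3 - <<'E'
from h import *
s=state();p=camera_params("wrist");f=grab_frame("wrist")
print(s['tcp_pos'],s['clock'],s['tool_rot'],s['ft_force'],s['joints'])
cv2.imwrite("pics/w5.png",cv2.convertScaleAbs(f,alpha=1.7))
E
```

```text
[ 0.5578 -0.0431  0.0387] 11.15 [-0.4551 -3.1055  0.0009] [ 0.7334 -0.6757 -0.1124] [-0.0241  0.6778  0.0281  2.096  -0.0482  0.3713  1.3225]
```

View pics/w5.png

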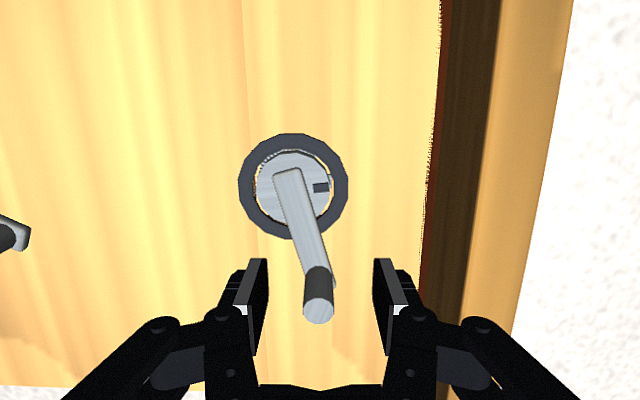

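carry_out --pt "-0.02 0.003 -0.025 0" --pt "-0.02 0.003 -0.025 0" --pt "-0.02 0.003 -0.025 0"

```text
clock: 11.5
tcp_pos: [0.5629, -0.0433, 0.0447]
tool_rot: [0.455, 3.106, 0.0]
ft_force: [-0.1, 0.5, -0.5]
grip_width: 0.55
finger_force: 0.0
```

carry_out --gripper -1 --grip_force 30 --pt "0 0 0 0" --pt "0 0 0 0" --pt "0 0 0 0" --pt "0 0 0 0" --pt "0 0 0 0" --pt "0 0 0 0"

```text
clock: 12.1
tcp_pos: [0.5617, -0.0436, 0.0438]
tool_rot: [-0.455, -3.108, 0.0]
ft_force: [-0.7, -0.5, 4.8]
grip_width: 0.141
finger_force: 29.3
```

```bash
cat > arc.py <<'E'
import sys
from h import *
C=np.array([.5190,-.0436]); b=1.2825
def info(s):
    d=s['tcp_pos'][:2]-C; a=np.arctan2(d[1],d[0]); F=s['ft_force'][:2]
    cw=np.array([np.sin(a),-np.cos(a)])
    print("cam~",round((b-a)%(2*np.pi)-1.4,3),"r",round(np.hypot(*d),4),"resist",round(-F@cw,2),"radial",round(F@d/np.hypot(*d),2),"z",s['tcp_pos'][2].round(4),"t",s['clock'])
    return a
if __name__=="__main__":
    s=state();a=info(s);step,n=float(sys.argv[1]),int(sys.argv[2])
    M=R.from_rotvec(s['tool_rot']).as_matrix()
    for k in range(1,n+1):
        p=step*k; T=np.r_[C+.042*np.array([np.cos(a-p),np.sin(a-p)]),s['tcp_pos'][2]]
        t=M.T@(T-s['tcp_pos'])/.15; print([round(float(t[0]),3),round(float(t[1]),3),0,round(p/(np.pi/2),3)],end=', ')
E
python3 arc.py .1 8
```

```text
cam~ -0.119 r 0.0427 resist -0.45 radial -0.7 z 0.0438 t 12.1
[-0.002, -0.029, 0, 0.064], [-0.006, -0.056, 0, 0.127], [-0.007, -0.084, 0, 0.191], [-0.006, -0.112, 0, 0.255], [-0.001, -0.14, 0, 0.318], [0.006, -0.167, 0, 0.382], [0.016, -0.193, 0, 0.446], [0.028, -0.218, 0, 0.509],
```

carry_out --pt "-0.002 -0.029 0 0.064" --pt "-0.006 -0.056 0 0.127" --pt "-0.007 -0.084 0 0.191" --pt "-0.006 -0.112 0 0.255" --pt "-0.001 -0.14 0 0.318" --pt "0.006 -0.167 0 0.382" --pt "0.016 -0.193 0 0.446" --pt "0.028 -0.218 0 0.509"

```text
clock: 12.9
tcp_pos: [0.5496, -0.0739, 0.0438]
tool_rot: [1.632, 2.682, 0.001]
ft_force: [-0.1, -0.5, 2.9]
grip_width: 0.138
finger_force: 29.3
```

```bash
python3 arc.py .08 6
```

```text
cam~ 0.663 r 0.0431 resist -0.46 radial 0.26 z 0.0438 t 12.9
[0.001, -0.024, 0, 0.051], [-0.004, -0.046, 0, 0.102], [-0.006, -0.068, 0, 0.153], [-0.007, -0.09, 0, 0.204], [-0.006, -0.113, 0, 0.255], [-0.003, -0.135, 0, 0.306],
```

carry_out --pt "0.001 -0.024 0 0.051" --pt "-0.004 -0.046 0 0.102" --pt "-0.006 -0.068 0 0.153" --pt "-0.007 -0.09 0 0.204" --pt "-0.006 -0.113 0 0.255" --pt "-0.003 -0.135 0 0.306"

```text
clock: 13.5
tcp_pos: [0.5324, -0.0848, 0.0439]
tool_rot: [2.222, 2.215, 0.001]
ft_force: [1.9, -2.3, 2.8]
grip_width: 0.136
finger_force: 29.3
```

```bash
python3 arc.py .05 5
```

```text
cam~ 1.14 r 0.0433 resist 1.07 radial 2.73 z 0.0439 t 13.5
[0.004, -0.016, 0, 0.032], [0.001, -0.03, 0, 0.064], [-0.002, -0.043, 0, 0.095], [-0.004, -0.057, 0, 0.127], [-0.005, -0.071, 0, 0.159],
```

```bash
sed -i 's/C+.042\*/C+np.hypot(*(s["tcp_pos"][:2]-C))*/' arc.py; python3 arc.py .05 4
```

```text
cam~ 1.14 r 0.0433 resist 1.07 radial 2.73 z 0.0439 t 13.5
[-0.004, -0.014, 0, 0.032], [-0.008, -0.028, 0, 0.064], [-0.01, -0.042, 0, 0.095], [-0.012, -0.056, 0, 0.127],
```

carry_out --pt "-0.004 -0.014 0 0.032" --pt "-0.008 -0.028 0 0.064" --pt "-0.01 -0.042 0 0.095" --pt "-0.012 -0.056 0 0.127"

```text
clock: 13.9
tcp_pos: [0.5236, -0.0867, 0.0439]
tool_rot: [2.433, 1.981, 0.001]
ft_force: [1.4, -5.5, 3.2]
grip_width: 0.137
finger_force: 29.4
```

```bash
python3 arc.py .05 3
```

```text
cam~ 1.347 r 0.0433 resist 0.83 radial 5.58 z 0.0439 t 13.9
[-0.004, -0.014, 0, 0.032], [-0.007, -0.028, 0, 0.064], [-0.01, -0.042, 0, 0.095],
```

```bash
sed -i 's/C=np.array(.*); b/C=np.array([.5197,-.0447]); b/; s/C+np.hypot(\*(s\["tcp_pos"\]\[:2\]-C))\*/C+(.042+rb)*/; s/step,n=/rb=float(sys.argv[3]);step,n=/' arc.py; python3 arc.py .04 3 .001
```

```text
cam~ 1.361 r 0.0421 resist 0.91 radial 5.57 z 0.0439 t 13.9
[-0.009, -0.009, 0, 0.025], [-0.011, -0.021, 0, 0.051], [-0.014, -0.032, 0, 0.076],
```

carry_out --pt "-0.009 -0.009 0 0.025" --pt "-0.011 -0.021 0 0.051" --pt "-0.014 -0.032 0 0.076"

```text
clock: 14.2
tcp_pos: [0.5181, -0.087, 0.0438]
tool_rot: [2.548, 1.834, 0.002]
ft_force: [2.4, -4.8, 4.2]
grip_width: 0.139
finger_force: 29.5
```

```bash
python3 arc.py .04 3 .0005
```

```text
cam~ 1.49 r 0.0423 resist 2.54 radial 4.72 z 0.0438 t 14.2
[-0.004, -0.011, 0, 0.025], [-0.007, -0.022, 0, 0.051], [-0.009, -0.033, 0, 0.076],
```

carry_out --pt "-0.006 -0.011 0 0.025" --pt "-0.009 -0.022 0 0.051" --pt "-0.012 -0.033 0 0.076"

```text
clock: 14.5
tcp_pos: [0.5127, -0.0866, 0.0438]
tool_rot: [2.653, 1.68, 0.002]
ft_force: [2.8, -4.4, 5.8]
grip_width: 0.139
finger_force: 29.6
```

```bash
python3 arc.py .04 3 .001
```

```text
cam~ 1.618 r 0.0424 resist 3.44 radial 3.88 z 0.0438 t 14.5
[-0.006, -0.01, 0, 0.025], [-0.009, -0.021, 0, 0.051], [-0.011, -0.033, 0, 0.076],
```

carry_out --pt "-0.006 -0.01 0 0.025" --pt "-0.009 -0.021 0 0.051" --pt "-0.011 -0.033 0 0.076"

```text
clock: 14.8
tcp_pos: [0.5076, -0.0855, 0.0438]
tool_rot: [2.749, 1.519, 0.002]
ft_force: [3.0, -4.0, 5.2]
grip_width: 0.138
finger_force: 29.6
```

```bash
python3 arc.py .04 3 .001
```

```text
cam~ 1.741 r 0.0426 resist 4.04 radial 3.01 z 0.0438 t 14.8
[-0.005, -0.01, 0, 0.025], [-0.008, -0.022, 0, 0.051], [-0.01, -0.033, 0, 0.076],
```

carry_out --pt "-0.005 -0.01 0 0.025" --pt "-0.008 -0.022 0 0.051" --pt "-0.01 -0.033 0 0.076"

```text
clock: 15.1
tcp_pos: [0.5027, -0.0839, 0.0437]
tool_rot: [2.835, 1.353, 0.003]
ft_force: [2.7, -3.5, 4.9]
grip_width: 0.133
finger_force: 29.6
```

```bash
python3 arc.py .04 2 .001
```

```text
cam~ 1.862 r 0.0427 resist 3.89 radial 2.11 z 0.0437 t 15.1
[-0.005, -0.011, 0, 0.025], [-0.007, -0.022, 0, 0.051],
```

carry_out --pt "-0.004 -0.011 0 0.025" --pt "-0.006 -0.022 0 0.051" --pt "-0.008 -0.033 0 0.076"

```text
clock: 15.4
tcp_pos: [0.4985, -0.0819, 0.0437]
tool_rot: [2.91, 1.182, 0.003]
ft_force: [4.4, -2.8, 4.0]
grip_width: 0.134
finger_force: 29.5
```

```bash
python3 arc.py .04 2 .0005
```

```text
cam~ 1.972 r 0.0428 resist 5.17 radial 0.23 z 0.0437 t 15.4
[-0.001, -0.011, 0, 0.025], [-0.004, -0.023, 0, 0.051],
```

carry_out --pt "-0.002 -0.011 0 0.025" --pt "-0.004 -0.023 0 0.051"

```text
clock: 15.6
tcp_pos: [0.4959, -0.0803, 0.0437]
tool_rot: [2.954, 1.064, 0.003]
ft_force: [4.7, -4.6, 3.9]
grip_width: 0.138
finger_force: 29.4
```

```bash
python3 arc.py .04 2 .0008
```

```text
cam~ 2.042 r 0.0428 resist 6.49 radial 1.18 z 0.0437 t 15.6
[-0.003, -0.011, 0, 0.025], [-0.005, -0.022, 0, 0.051],
```

carry_out --pt "-0.002 -0.011 0 0.025" --pt "-0.004 -0.022 0 0.051"

```text
clock: 15.8
tcp_pos: [0.4935, -0.0787, 0.0437]
tool_rot: [2.993, 0.945, 0.004]
ft_force: [4.9, -4.2, 2.8]
grip_width: 0.136
finger_force: 29.4
```

```bash
python3 arc.py .03 2 .0008
```

```text
cam~ 2.11 r 0.0429 resist 6.46 radial 0.35 z 0.0437 t 15.8
[-0.002, -0.008, 0, 0.019], [-0.004, -0.017, 0, 0.038],
```

carry_out --pt "-0.002 -0.011 0 0.025" --pt "-0.004 -0.022 0 0.051"

```text
clock: 16.0
tcp_pos: [0.4911, -0.0767, 0.0437]
tool_rot: [3.028, 0.824, 0.004]
ft_force: [5.8, -5.5, 2.7]
grip_width: 0.138
finger_force: 29.5
```

```bash
python3 arc.py .03 2 .0008
```

```text
cam~ 2.182 r 0.0429 resist 8.02 radial 0.21 z 0.0437 t 16.0
[-0.002, -0.008, 0, 0.019], [-0.004, -0.017, 0, 0.038],
```

carry_out --pt "-0.002 -0.009 0 0.021" --pt "-0.004 -0.018 0 0.042"

```text
clock: 16.2
tcp_pos: [0.4901, -0.0753, 0.0437]
tool_rot: [3.052, 0.723, 0.006]
ft_force: [6.3, -7.5, -1.6]
grip_width: 0.135
finger_force: 29.6
```

```bash
python3 arc.py .03 2 .0008
```

```text
cam~ 2.222 r 0.0426 resist 9.7 radial 0.99 z 0.0437 t 16.2
[-0.004, -0.008, 0, 0.019], [-0.006, -0.016, 0, 0.038],
```

carry_out --pt "0 0 0 0" --pt "0 0 0 0" --pt "0 0 0 0"

```text
clock: 16.5
tcp_pos: [0.49, -0.0753, 0.0437]
tool_rot: [3.052, 0.724, 0.005]
ft_force: [5.8, -6.9, 0.0]
grip_width: 0.137
finger_force: 29.7
```

```bash
python3 arc.py .03 2 .0008; python3 -c "
from h import *
s=state();print(s['torque'],s['tcp_pos'],s['ft_force'])"
```

```text
cam~ 2.222 r 0.0426 resist 8.91 radial 0.93 z 0.0437 t 16.5
[-0.004, -0.008, 0, 0.019], [-0.006, -0.016, 0, 0.038], [-1.2142 -1.3132  0.0214] [ 0.49   -0.0753  0.0437] [ 5.7555 -6.8658  0.0145]
```

carry_out --pt "0.001 0.005 0 0" --pt "0.002 0.01 0 0" --pt "0.002 0.01 0 0"

```text
clock: 16.8
tcp_pos: [0.4901, -0.0754, 0.0436]
tool_rot: [3.054, 0.725, 0.004]
ft_force: [4.6, -3.9, 2.5]
grip_width: 0.136
finger_force: 29.9
```

```bash
python3 arc.py .03 1 .0
```

```text
cam~ 2.221 r 0.0427 resist 6.04 radial -0.36 z 0.0436 t 16.8
[0.001, -0.009, 0, 0.019],
```

carry_out --pt "0.001 0.008 0 0" --pt "0.002 0.016 0 0" --pt "0.002 0.016 0 0"

```text
clock: 17.1
tcp_pos: [0.4901, -0.0755, 0.0436]
tool_rot: [-3.054, -0.727, -0.001]
ft_force: [2.6, -1.1, 6.0]
grip_width: 0.138
finger_force: 30.1
```

carry_out --gripper 0 --pt "0 0 0 0" --pt "0 0 0 0" --pt "0 0 0 0" --pt "0 0 0 0"

```text
clock: 17.5
tcp_pos: [0.4884, -0.076, 0.043]
tool_rot: [-3.054, -0.728, 0.003]
ft_force: [-0.2, -1.4, -0.4]
grip_width: 0.498
finger_force: 0.0
```

carry_out --pt "0 0 -0.2 0" --pt "0 0 -0.5 0" --pt "0 0 -0.8 0" --pt "0 0 -1 0" --pt "0 0 -1 0"

```text
clock: 18.0
tcp_pos: [0.4917, -0.0773, 0.1967]
tool_rot: [3.055, 0.728, 0.01]
ft_force: [0.8, -0.2, -0.8]
grip_width: 0.506
finger_force: 0.0
```

```bash
python3 - <<'E'
from h import *
s=state();f=grab_frame("wrist");print(s['tcp_pos'],s['ft_force'],s['clock'])
t=grab_frame("top")
o=np.zeros((580,640,3),'uint8');o[:400]=f;o[400:,:250]=t[130:310,220:470]
cv2.imwrite("pics/end.png",cv2.convertScaleAbs(o,alpha=1.7))
E
```

```text
[ 0.4917 -0.0773  0.1967] [ 0.8339 -0.2201 -0.8008] 18.0
```

View pics/end.png

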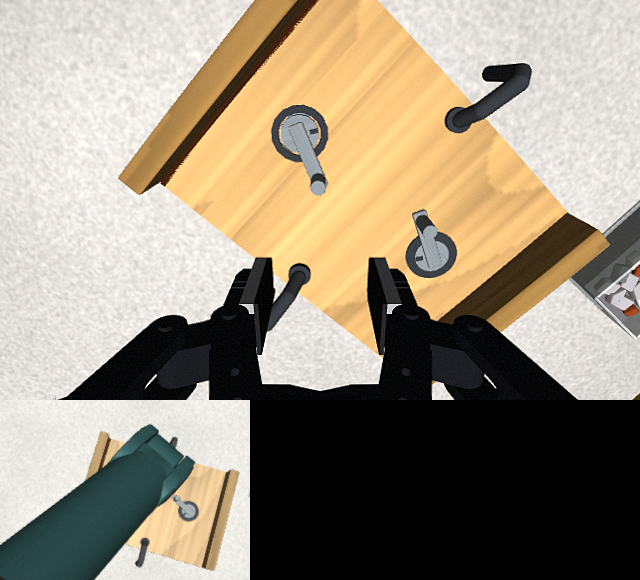

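The rail sits flush on the edge. The cam lever end is at about (318,187), well round from where it started, and the gripper is clear. Handing in.

```bash
python3 -c "
from station import *
print(sign_off())"
```

```text
the job is handed in; nothing more can be done
None
```

I pushed the rail home flush on the tray's edge, turned the cam to about 2.2 rad for an estimated 40–50 N of pull (judged from the lever force, not measured directly), let go, and handed the job in at about 18 s; no verdict came back.

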